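Dock the component case over the sill

ROBOT

A 7-joint arm with a two-finger parallel gripper is mounted at the origin on the work surface. World frame = base frame: x ahead of the robot, y to its left, z up, the work surface at z = 0. Lengths are in mm, angles in rad, forces in N, time in s.
With the tool pointing down it reaches from about 425 to 875 mm from the base axis. Payload 8.4 kg.
Tool frame: the origin (TCP) lies at the very end of the fingers, on their centre line; the grasp point (between the pads) lies 19 mm behind it (env.hold_point_z is the distance from the TCP to the grasp point, in mm); z points along the fingers, y is the line along which they close (so a half turn about z gives the same grasp; the last joint's range is limited). The gripper opens to 85 mm and grips with 20 to 120 N. Pads are 22 mm wide; open, the fingers measure 114 mm over their backs; the gripper's body (76 mm by 85 mm) begins 54 mm behind the grasp point. The pads swing forward as they close: fully open they stand 13 mm farther back than shut.
Start: joints at [-1.36, 0.333, 0.04, 1.465, -0.013, 1.343, -0.059], TCP at [198.165, 619.027, 231.308] pointing down, gripper open.
Joint ranges: [-2.58, 2.58], [-0.38, 2.09], [-1.3, 1.39], [0.25, 2.4], [-1.5, 4.64], [0.08, 2.09], [-2.65, 2.65]. Speed limits (rad/s): [2.22, 2.22, 2.79, 2.79, 3.14, 3.14, 3.14].

INTERFACE

Orientations are given as a unit quaternion [w, x, y, z].
In Python, from bench import env gives the robot as it stands.
- The arm moves only by the shell command python3 -m pendant 'ROWS' [FORCE]. ROWS is JSON, a list of rows, each a list of 7 numbers: the shift along the tool's x, y, z scaled (see below), then the turn, a rotation vector about the tool's x, y, z scaled (see below), then the gripper command: -1 is shut, 1 is fully open, values between are in proportion. In form: [[tx, ty, tz, rx, ry, rz, fingers], ...]. A call has 1 to 5 rows; each row is the pose to reach, as a shift and turn from the pose commanded when the call began, along the tool's axes at that moment; what a row does not reach only later rows make up. The controller multiplies each number of a shift by 200 mm and each number of a turn by 90 degrees. A row lasts 1/10 s, in which the tool goes at most 50 mm and 8.59 degrees, less where a joint would pass 70% of its speed; a pose out of reach is approached as far as the arm can. A call with a number of a shift or a turn outside -1 to 1 is refused whole. A call with a gripper value outside its range is refused whole. The fingers move at their own pace and stop on an object; FORCE is the grip in N (left out, the last holds). Time passes only in rows, so rows that repeat a pose let the fingers close. It gives the time, the measured TCP pose, the force, the opening and the grip force at its end, in the units of the state.
- env.read_state(): the state, without advancing time (a new reading comes with each control period).
- env.camera(name): name is "scene" or "top"; returns a dict with "color" (400x640x3 uint8, blue, green, red), "intrinsics" (3x3 intrinsics, pixels), "k1" (the pictures are not rectified: a ray, as slopes to the right and down, at radius r is drawn at 1 + k1 r^2 times it, then the intrinsics apply), "extrinsics" (4x4, takes a point from world to camera coordinates). Camera axes: x right, y down, z forward; pixel columns grow to the right and rows downward; lengths in mm; the calibration is good to about 2 mm. A picture is of the moment at which its call begins. There is no depth.
- env.close_job(): hands the job in; it is judged then, once.
The state is a dict: "time_s": time; "joints": joint angles; "joint_vel": joint speeds; "tau": joint torques, N m; "eef_pos": TCP position; "orientation": TCP orientation; "contact_force": force on the tool from outside, world axes, zero at the start; "torque": the same for the moment, N m; "grip_width": finger opening in mm; "grasp_force": force on a finger pad.
Only numpy, scipy, OpenCV 4.12 (cv2) and the standard library are available. Lean on these libraries where they do the work, as an engineer would, in place of code of your own. Each camera call takes 0.05 s, during which the arm holds its last target. There are 200 camera calls.

TASK

Clear the tin out of the plywood dock and stand it upright on the blue mat. Then put the component case away in the dock: press the tread plate at its near end to tip its leading edge up, rest that edge on the aluminium sill while the near end is still on the bench, then push it the rest of the way so that the whole box drops in behind the sill and lies flat. Never pick the case up clear of the bench or tip it over, and leave the meter and the tape roll where they are.

Things in the scene. Friction and masses are not known exactly. Their poses are not given: they have to be found in the camera images.
- dock: Fixed plywood dock. Origin: on the bench, middle of the outer face of its sill; x points into the dock (the way in), z up. Aluminium sill across the mouth: 10 mm high, x 0 to 10 mm. Side walls from x = 0: 10 mm thick, 28 mm high, 134 mm apart inside. Back wall 36 mm high, x 176 to 186 mm. Its place and heading vary.
- dock_middle (a point): Middle of the bay floor, 93 mm along x from the dock's origin. The bay between sill and back wall is 166 x 134 mm clear; its black floor is at bench level.
- case: Loose closed case, 0.3 to 0.5 kg, flat-bottomed box 150 mm long (x -75 to 75 mm), 110 wide, 58 high (grey pan to 36 mm, blue lid above it from x = -64 mm). Origin: centre of the underside of the box; x points at its leading edge, towards the dock, z up. Starts nearly in line with the dock, leading edge 15 to 40 mm before the sill, its place varying with the dock.
- case_nose (a point): Middle of the bottom of the case's leading edge (75 mm ahead of the case's origin).
- case_heel (a point): Middle of the bottom edge of the box's near end (75 mm behind the case's origin). Pressed on its tread the case rocks about this edge: the leading edge rises some 3 to 4.5 mm per mm of tread travel, until the plate meets the bench at about 0.22 rad; let go, it falls back.
- case_tread (a point): Middle of the top of the tread (127 mm behind the case's origin, 20 mm above its underside): the part behind the bar of an aluminium plate, 100 mm wide, 5 thick, that sticks out level from the near end to x = -143 mm, underside 15 mm up. A round bar, 10 mm thick, top 27 mm up, crosses it at x = -106 mm. Pressing it takes 5 to 12 N; sliding the case on so, against the bar, up to about 10 N.
- tin: Loose closed tin, orange and steel, upright cylinder 48 mm in diameter and 55 mm high, about 0.12 kg, standing in the bay of the dock. Origin: centre of its underside.
- mat: Blue square mat fixed on the bench, 130 mm square, 3 mm thick. Origin: centre of its underside; its sides lie along its x and y.
- meter: Bystander: yellow multimeter lying on the bench, 150 x 78 x 34 mm. Origin: centre of its underside.
- tape: Bystander: yellow tape roll lying flat, 90 mm in diameter, 24 mm high. Origin: centre of its underside.

How it is judged (in metres and radians):
On the way, in this order (a step that is already met when the one before it is completed fails the run):
1. the tin stands upright on the mat, let go (x of tin in the frame of mat between -0.045 and 0.045 m and y of tin in the frame of mat between -0.045 and 0.045 m and angle between tin's own z axis and vertical below 0.1 rad and height (world z) of tin below 0.01 m and contact force between tin and the fingers below 0.1 N), for 0.2 s.
2. the leading edge of the case rests on the sill (or has passed over it) while the bottom edge of its near end is still on the bench outside the dock (x of case_nose in the frame of dock above 0.003 m and height (world z) of case_nose above 0.007 m and height (world z) of case_heel below 0.006 m and x of case_heel in the frame of dock below 0 m), for 0.2 s.
At the end, for the whole second after the job is handed in: The tin stands upright and released on the mat (its centre within 45 mm of the mat's centre along each side of the mat), and the case lies flat (within 2 degrees, both ends within 5 mm of bench level) and at rest in the bay, its whole box behind the sill (all of step 1 and x of case_heel in the frame of dock above 0.007 m and height (world z) of each of case_heel, case_nose below 0.005 m and angle between case's own z axis and vertical below 0.035 rad and angle between the x axis of case and the x axis of dock, either way round below 0.2 rad and x of case_nose in the frame of dock above 0.1 m and linear speed of case below 0.01 m/s); the robot touches nothing.
It fails at once if the case is picked up: both ends more than 30 mm above the bench (height (world z) of each of case_nose, case_heel above 0.03 m).
It fails at once if the case is tipped over (more than 35 degrees) (angle between case's own z axis and vertical above 0.61 rad).
It fails at once if the meter or the tape roll is moved by more than 25 mm (distance of any of meter, tape from where it was at the start of the episode above 0.025 m).
It also fails if it takes over 72 s, if anything falls off the work surface, if the arm or the gripper's body presses on something with over 40 N, if the wrist force passes 120 N, or if a joint passes its speed limit or range.

## Working session

There is one attempt and no reset: what is moved stays moved. The work goes in short steps, Python scripts to look and compute and a shell command to move; the robot and the scene stay as the last step left them, time stands still between calls to the robot, and variables do not carry over. Pictures are saved under pics/ and viewed, at most 10 in all, crops included, and the job is handed in when it is done.

```bash
ls; mkdir -p pics; python3 - <<'E'
from bench import env
import cv2
for n in("top","scene"):
    c=env.camera(n); cv2.imwrite(f"pics/{n}0.png",c["color"]); print(n,c["intrinsics"],c["k1"],c["extrinsics"])
print(env.read_state(),env.hold_point_z)
E
```

```text
pics
top [[420.4956598    0.         318.28142488]
 [  0.         420.4956598  201.41877602]
 [  0.           0.           1.        ]] -0.044499469646688834 [[ 2.36053649e-02 -9.99613901e-01 -1.46572974e-02  8.31822162e+01]
 [-9.90082430e-01 -2.13442329e-02 -1.38856779e-01  5.97189898e+02]
 [ 1.38490318e-01  1.77896976e-02 -9.90203998e-01  1.09486844e+03]
 [ 0.00000000e+00  0.00000000e+00  0.00000000e+00  1.00000000e+00]]
scene [[402.02835705   0.         319.48554348]
 [  0.         402.02835705 195.4402527 ]
 [  0.           0.           1.        ]] 0.011580837521004006 [[-1.07164326e-01  9.94241166e-01 -5.56969162e-04 -1.21591552e+01]
 [ 8.12269614e-01  8.72274372e-02 -5.76723026e-01 -4.59728203e+02]
 [-5.73353191e-01 -6.22565437e-02 -8.16939558e-01  1.23573819e+03]
 [ 0.00000000e+00  0.00000000e+00  0.00000000e+00  1.00000000e+00]]
{'time_s': 0.1, 'joints': array([-1.36020016,  0.33381417,  0.03987408,  1.46620947, -0.01337417,
        1.34330132, -0.0585029 ]), 'joint_vel': array([ 7.79422445e-04, -2.40087284e-05,  7.42074276e-04, -2.37830888e-03,
       -6.91641100e-04,  2.28052808e-04,  1.66500706e-04]), 'tau': array([ 4.30257409e-03, -6.60022616e+01,  1.37050822e+00, -4.06468749e+01,
        1.71963178e-02,  8.92402983e-03,  1.87166933e-05]), 'eef_pos': array([198.06632202, 618.64153751, 230.51404316]), 'orientation': array([-5.24092699e-05,  1.54286153e-01,  9.88025933e-01, -7.31526813e-04]), 'contact_force': array([-0.81201918,  0.03448205,  0.85044434]), 'torque': array([ 0.01531541, -0.01842812,  0.00903807]), 'grasp_force': 0.0, 'grip_width': 85.42103929184876} 18.700000000000003
```

View pics/top0.png

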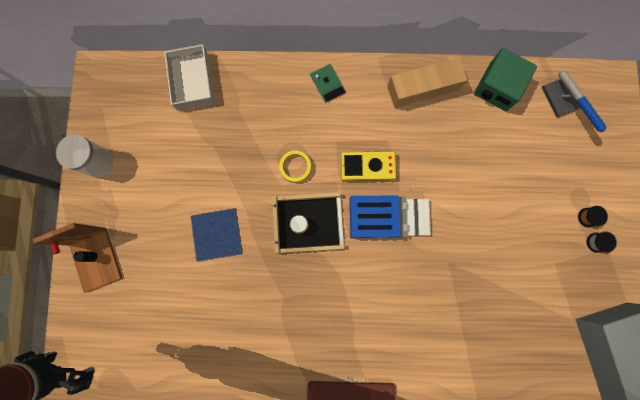

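View pics/scene0.png

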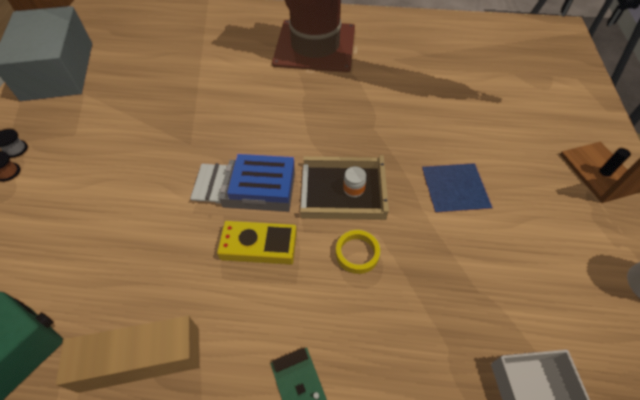

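```bash
cat > h.py <<'E'
import numpy as np, cv2
from bench import env
def und(c,p):
    K=c["intrinsics"]; d=np.array([c["k1"],0,0,0.])
    return cv2.undistortPoints(np.array(p,float).reshape(-1,1,2),K,d).reshape(-1,2)
def plane(c,p,z):
    E=c["extrinsics"];R=E[:3,:3];t=E[:3,3];o=-R.T@t
    d=np.c_[und(c,p),np.ones(len(np.reshape(p,(-1,2))))]@R
    return o+d*((z-o[2])/d[:,2])[:,None]
def proj(c,P):
    E=c["extrinsics"]
    return cv2.projectPoints(np.array(P,float).reshape(-1,3),cv2.Rodrigues(E[:3,:3])[0],E[:3,3],c["intrinsics"],np.array([c["k1"],0,0,0.]))[0].reshape(-1,2)
def blob(m,x0,y0,x1,y1):
    k=np.zeros_like(m);k[y0:y1,x0:x1]=m[y0:y1,x0:x1]
    cs=cv2.findContours(k,cv2.RETR_EXTERNAL,cv2.CHAIN_APPROX_NONE)[0]
    return max(cs,key=cv2.contourArea).reshape(-1,2)
def rect(c,b,z):
    P=plane(c,b,z)[:,:2].astype(np.float32); r=cv2.minAreaRect(P); return np.round(r[0],1),np.round(r[1],1),round(r[2],2)
E
python3 - <<'E'
from h import *
box={"top":dict(mat=(180,200,250,270),lid=(345,185,410,245),tin=(284,210,314,240),crop=(265,140,440,260)),
"scene":dict(mat=(410,150,500,220),lid=(225,145,300,205),tin=(340,163,370,183),crop=(185,145,400,275))}
for n in("top","scene"):
    c=env.camera(n);I=c["color"];h=cv2.cvtColor(I,cv2.COLOR_BGR2HSV);b=box[n]
    blue=cv2.inRange(h,(100,90,30),(125,255,255));wh=cv2.inRange(h,(0,0,140),(180,80,255));ye=cv2.inRange(h,(22,150,120),(35,255,255))
    print(n,"mat",rect(c,blob(blue,*b["mat"]),3))
    print("lid",rect(c,blob(blue,*b["lid"]),58))
    t=blob(wh,*b["tin"]); print("tin",rect(c,t,55))
    x0,y0,x1,y1=b["crop"]; 
    cv2.imwrite(f"pics/{n}1.png",cv2.resize(I[y0:y1,x0:x1],None,fx=800/(x1-x0) if n=="top" else 3.6,fy=800/(x1-x0) if n=="top" else 3.6,interpolation=cv2.INTER_CUBIC))
    for nm,z in(("tape",24),("meter",34)):
        pass
E
```

```text
top mat (array([502.9, 379.8]), array([126.2, 125.9]), 10.87)
lid (array([556.2, -53.7]), array([109.2, 130.6]), 1.23)
tin (array([533. , 148.9]), array([40. , 42.6]), 1.31)
scene mat (array([502.7, 379.6]), array([119.9, 121.2]), 11.51)
lid (array([563.5, -53.5]), array([119.6, 131. ]), 1.62)
tin (array([532.7, 147.6]), array([41.7, 39.3]), 3.98)
```

View pics/top1.png

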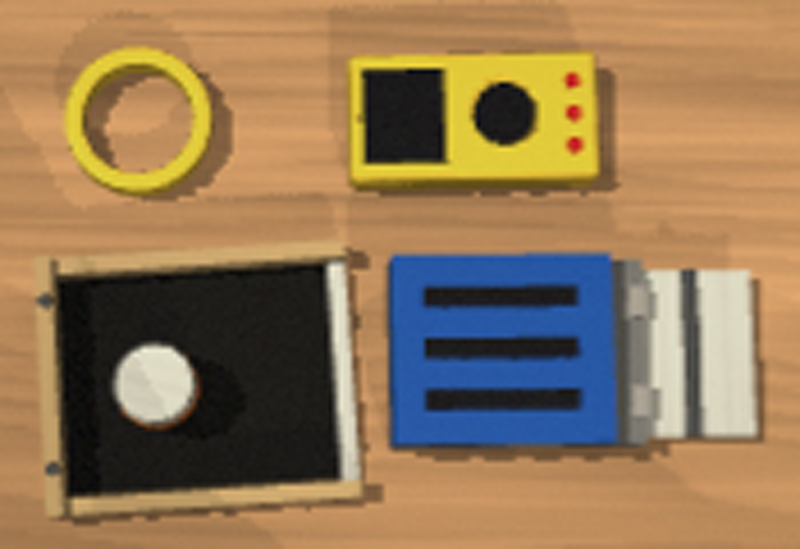

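View pics/scene1.png

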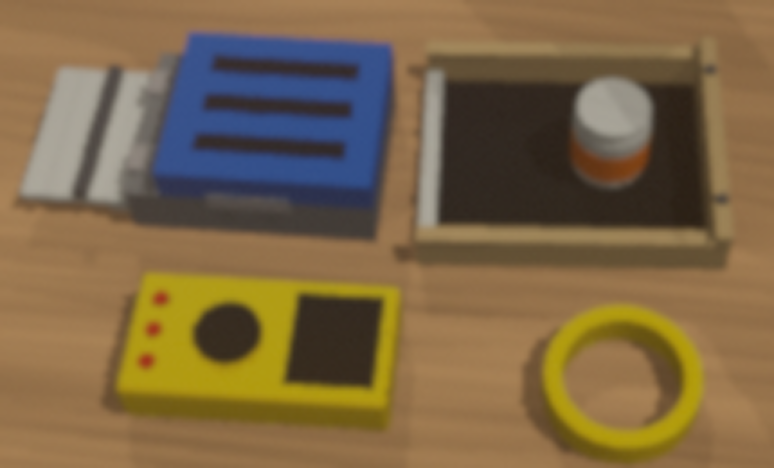

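```bash
python3 - <<'E'
from h import *
c=env.camera("top"); f=800/175
def T(z,*p):
    q=[((x+.5)/f-.5+265,(y+.5)/f-.5+140) for x,y in p]; return plane(c,q,z)[:,:2]
def ang(a,b): d=b-a; return np.degrees(np.arctan2(d[1],d[0]))
for n,z,p in[("sill outer",10,[(346,262),(360,480)]),("back outer",36,[(37,258),(48,516)]),("wall up outer",28,[(345,243),(55,262)]),("wall lo outer",28,[(362,497),(68,514)]),
 ("lid hi",58,[(612,254),(390,256)]),("lid lo",58,[(618,446),(390,446)]),("lid lead",58,[(390,446),(390,256)]),("tread end",20,[(760,438),(751,270)]),("bar",27,[(696,437),(687,270)])]:
    P=T(z,*p); print(n,np.round(P,1).tolist(),"mid",np.round(P.mean(0),1),"len",round(np.linalg.norm(P[1]-P[0]),1),"ang",round(ang(*P),2))
c=env.camera("scene")
def S(z,*p): return plane(c,[((x+.5)/3.6-.5+185,(y+.5)/3.6-.5+145) for x,y in p],z)[:,:2]
for n,z,p in[("sill outer",10,[(428,70),(417,228)]),("back outer",36,[(716,40),(732,238)]),("wall near outer",28,[(413,242),(728,240)]),("wall far outer",28,[(428,42),(702,45)]),("lid lead",58,[(393,45),(376,204)]),("lid side",58,[(155,178),(376,204)]),("tread end",20,[(58,67),(22,198)]),("bar",27,[(116,67),(82,202)])]:
    P=S(z,*p); print("S",n,np.round(P,1).tolist(),"mid",np.round(P.mean(0),1),"len",round(np.linalg.norm(P[1]-P[0]),1),"ang",round(ang(*P),2))
E
```

```text
sill outer [[613.6, 36.2], [481.6, 25.7]] mid [547.6  30.9] len 132.4 ang -175.42
back outer [[608.2, 221.5], [455.3, 209.2]] mid [531.8 215.4] len 153.3 ang -175.4
wall up outer [[622.4, 37.7], [607.2, 211.6]] mid [614.8 124.6] len 174.6 ang 95.01
wall lo outer [[471.0, 25.1], [456.9, 198.4]] mid [464.  111.7] len 173.8 ang 94.63
lid hi [[614.4, -117.3], [610.4, 12.3]] mid [612.4 -52.5] len 129.6 ang 91.75
lid lo [[502.6, -120.5], [499.7, 10.8]] mid [501.1 -54.8] len 131.3 ang 91.25
lid lead [[499.7, 10.8], [610.4, 12.3]] mid [555.1  11.5] len 110.7 ang 0.77
tread end [[511.3, -212.0], [612.5, -207.8]] mid [ 561.9 -209.9] len 101.3 ang 2.36
bar [[510.7, -172.2], [610.6, -167.6]] mid [ 560.6 -169.9] len 100.0 ang 2.63
S sill outer [[479.0, 25.9], [603.0, 35.4]] mid [541.   30.6] len 124.4 ang 4.38
S back outer [[455.7, 210.6], [607.2, 222.3]] mid [531.5 216.5] len 152.0 ang 4.41
S wall near outer [[624.8, 36.7], [603.6, 221.0]] mid [614.2 128.9] len 185.6 ang 96.57
S wall far outer [[470.3, 25.3], [453.9, 202.6]] mid [462.1 114. ] len 178.0 ang 95.29
S lid lead [[500.6, 8.4], [620.4, 15.9]] mid [560.5  12.1] len 120.0 ang 3.59
S lid side [[616.0, -114.7], [620.4, 15.9]] mid [618.2 -49.4] len 130.6 ang 88.06
S tread end [[510.4, -211.7], [613.5, -204.9]] mid [ 561.9 -208.3] len 103.4 ang 3.78
S bar [[511.9, -171.4], [617.0, -165.0]] mid [ 564.4 -168.2] len 105.3 ang 3.47
```

```bash
cat >> h.py <<'E'
from scipy.spatial.transform import Rotation as Ro
def go(x,y,z,yaw,s=None):
    "units for a move to TCP x,y,z, tool down, tool y at yaw deg (mod 180)"
    s=s or env.read_state(); q=s["orientation"]; R=Ro.from_quat(np.r_[q[1:],q[0]])
    best=None
    for a in(yaw,yaw+180):
        a=np.radians(a); ty=np.array([np.cos(a),np.sin(a),0]); tz=np.array([0,0,-1.]); M=np.c_[np.cross(ty,tz),ty,tz]
        r=(R.inv()*Ro.from_matrix(M)).as_rotvec()
        if best is None or np.linalg.norm(r)<np.linalg.norm(best): best=r
    print("shift",np.round(R.inv().apply(np.array([x,y,z])-s["eef_pos"])/200,3).tolist(),"turn",np.round(np.degrees(best)/90,3).tolist())
def st():
    s=env.read_state();q=s["orientation"];y=Ro.from_quat(np.r_[q[1:],q[0]]).apply([0,1,0])
    print(round(s["time_s"],2),np.round(s["eef_pos"],1),"yaw",round(np.degrees(np.arctan2(y[1],y[0])),1),"F",np.round(s["contact_force"],1),"w",round(s["grip_width"],1),"j7",round(s["joints"][6],2))
E
python3 -c "
from h import *
go(533,148.5,110,4.7)"
```

```text
shift [-2.312, -1.729, 0.606] turn [-0.0, 0.0, 0.751]
```

```bash
python3 -m pendant '[[-0.9,-0.67,0.1,0,0,0.4,1],[-0.9,-0.67,0.1,0,0,0.4,1],[-0.9,-0.67,0.1,0,0,0.4,1],[-0.9,-0.67,0.1,0,0,0.4,1],[-0.9,-0.67,0.1,0,0,0.4,1]]'; python3 -c "
from h import *
st();go(533,148.5,110,4.7)"
```

```text
time_s: 0.8
eef_pos: [331.7, 432.4, 211.2]
orientation: [0.0, 0.456, 0.89, -0.0]
contact_force: [0.1, 0.6, -0.2]
grip_width: 85.4
grasp_force: 0.0
0.8 [331.7 432.4 211.2] yaw 35.7 F [ 0.1  0.6 -0.2] w 85.4 j7 -0.35
shift [-1.74, -0.011, 0.508] turn [0.0, 0.001, 0.344]
```

```bash
python3 -m pendant '[[-1,0,0.3,0,0,0.25,1],[-1,0,0.3,0,0,0.25,1],[-1,0,0.3,0,0,0.25,1],[-1,0,0.3,0,0,0.25,1],[-1,0,0.3,0,0,0.25,1]]'; python3 -c "
from h import *
st();go(533,148.5,90,4.7)"
```

```text
time_s: 1.3
eef_pos: [449.5, 269.6, 150.1]
orientation: [0.001, 0.62, 0.785, -0.001]
contact_force: [-0.4, 0.5, 0.3]
grip_width: 85.4
grasp_force: 0.0
1.3 [449.5 269.6 150.1] yaw 13.4 F [-0.4  0.5  0.3] w 85.4 j7 -0.34
shift [-0.685, 0.266, 0.302] turn [-0.0, 0.002, 0.097]
```

```bash
python3 -m pendant '[[-0.685,0.266,0.25,0,0,0.097,0.65],[-0.685,0.266,0.302,0,0,0.097,0.65],[-0.685,0.266,0.302,0,0,0.097,0.65],[-0.685,0.266,0.302,0,0,0.097,0.65],[-0.685,0.266,0.302,0,0,0.097,0.65]]'; python3 -c "
from h import *
st();go(533,148.5,22,4.7)
for n in('top','scene'):
    cv2.imwrite(f'pics/{n}2.png',cv2.resize(env.camera(n)['color'][100:300,150:450],None,fx=2,fy=2))
cv2.imwrite('pics/both2.png',np.hstack([cv2.imread(f'pics/{n}2.png')[:,100:500] for n in('top','scene')]))"
```

```text
time_s: 1.8
eef_pos: [531.5, 153.4, 90.2]
orientation: [0.0, 0.676, 0.737, -0.001]
contact_force: [-0.7, 0.4, -0.0]
grip_width: 70.4
grasp_force: 0.0
1.8 [531.5 153.4  90.2] yaw 4.9 F [-0.7  0.4 -0. ] w 70.4 j7 -0.14
shift [-0.025, 0.006, 0.341] turn [-0.001, 0.001, 0.002]
```

View pics/both2.png

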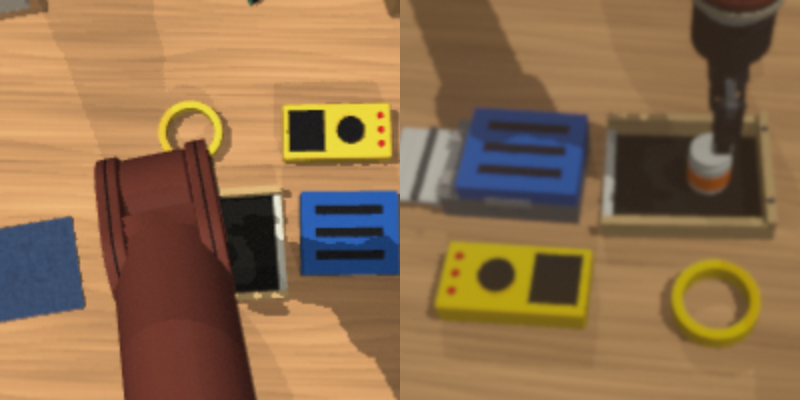

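```bash
python3 -m pendant '[[-0.025,0.006,0,0,0,0,0.65],[-0.025,0.006,0.15,0,0,0,0.65],[-0.025,0.006,0.25,0,0,0,0.65],[-0.025,0.006,0.34,0,0,0,0.65],[-0.025,0.006,0.34,0,0,0,0.65]]';python3 -m pendant '[[0,0,0,0,0,0,0],[0,0,0,0,0,0,0],[0,0,0,0,0,0,-1],[0,0,0,0,0,0,-1],[0,0,0,0,0,0,-1]]' 30; python3 -c "
from h import *
st()"
```

```text
time_s: 2.4
eef_pos: [531.1, 150.8, 21.4]
orientation: [-0.001, 0.675, 0.738, -0.001]
contact_force: [-0.2, 0.2, -0.6]
grip_width: 70.6
grasp_force: 0.0
time_s: 2.9
eef_pos: [533.5, 150.8, 24.5]
orientation: [0.0, 0.675, 0.738, 0.001]
contact_force: [-2.3, -0.3, 7.3]
grip_width: 46.5
grasp_force: 31.2
2.9 [533.5 150.8  24.5] yaw 5.0 F [-2.3 -0.3  7.3] w 46.5 j7 -0.09
```

```bash
python3 -m pendant '[[0,0,-0.2,0,0,0,-1],[0,0,-0.45,0,0,0,-1],[0,0,-0.45,0,0,0,-1],[0,0,-0.45,0,0,0,-1]]' 30; python3 -c "
from h import *
st();go(502.8,379.7,112,37)
c=env.camera('scene');cv2.imwrite('pics/s3.png',c['color'][60:260,250:550])"
```

```text
time_s: 3.3
eef_pos: [533.9, 150.5, 114.7]
orientation: [0.0, 0.675, 0.737, 0.002]
contact_force: [0.1, 0.1, -2.5]
grip_width: 46.8
grasp_force: 32.0
3.3 [533.9 150.5 114.7] yaw 5.0 F [ 0.1  0.1 -2.5] w 46.8 j7 -0.14
shift [1.155, -0.054, 0.016] turn [0.002, -0.001, -0.355]
```

View pics/s3.png

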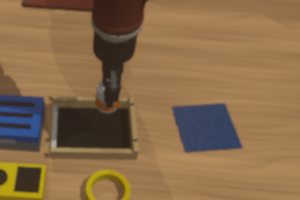

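```bash
python3 -m pendant '[[0.25,-0.013,0,0,0,0,-1],[0.5,-0.025,0,0,0,0,-1],[0.75,-0.04,0,0,0,0,-1],[1,-0.05,0,0,0,0,-1],[1,-0.05,0,0,0,0,-1]]'; python3 -m pendant '[[0.14,-0.005,0,0,0,0,-1],[0.15,-0.005,0.1,0,0,0,-1],[0.15,-0.005,0.2,0,0,0,-1],[0.15,-0.005,0.3,0,0,0,-1],[0.15,-0.005,0.35,0,0,0,-1]]'; python3 -c "
from h import *
st();go(502.8,380,27,5)"
```

```text
time_s: 3.85
eef_pos: [501.0, 356.7, 110.7]
orientation: [-0.002, 0.672, 0.741, -0.001]
contact_force: [-0.2, -0.2, -1.7]
grip_width: 46.7
grasp_force: 32.0
time_s: 4.35
eef_pos: [500.2, 376.6, 39.6]
orientation: [-0.0, 0.675, 0.737, -0.002]
contact_force: [-0.1, -0.9, -0.9]
grip_width: 46.8
grasp_force: 32.0
4.35 [500.2 376.6  39.6] yaw 5.0 F [-0.1 -0.9 -0.9] w 46.8 j7 -0.47
shift [0.016, 0.015, 0.063] turn [-0.002, 0.002, 0.0]
```

```bash
python3 -m pendant '[[0.01,0.01,0.03,0,0,0,-1],[0.01,0.01,0.05,0,0,0,-1],[0.01,0.01,0.055,0,0,0,-1],[0.01,0.01,0.06,0,0,0,-1],[0.01,0.01,0.06,0,0,0,-1]]'
```

```text
time_s: 4.85
eef_pos: [503.9, 380.4, 31.4]
orientation: [0.0, 0.676, 0.737, 0.0]
contact_force: [-0.1, 0.5, -1.1]
grip_width: 46.6
grasp_force: 32.0
```

```bash
python3 -m pendant '[[0,0,0.01,0,0,0,-1],[0,0,0.015,0,0,0,-1],[0,0,0.02,0,0,0,-1],[0,0,0.02,0,0,0,-1]]'
```

```text
time_s: 5.25
eef_pos: [503.6, 380.3, 27.5]
orientation: [-0.0, 0.675, 0.737, 0.0]
contact_force: [-2.3, -2.2, 5.1]
grip_width: 47.1
grasp_force: 32.5
```

Contact with the mat. Release and rise.

```bash
python3 -m pendant '[[0,0,-0.005,0,0,0,0.5],[0,0,-0.005,0,0,0,0.5],[0,0,-0.005,0,0,0,0.8],[0,0,-0.005,0,0,0,0.8]]';python3 -m pendant '[[0,0,-0.2,0,0,0,0.8],[0,0,-0.4,0,0,0,0.8],[0,0,-0.5,0,0,0,0.8],[0,0,-0.5,0,0,0,0.8]]'; python3 -c "
from h import *
st();go(562,-200,130,2.5)"
```

```text
time_s: 5.65
eef_pos: [503.6, 380.3, 27.9]
orientation: [0.0, 0.675, 0.737, -0.0]
contact_force: [-0.6, -0.1, 0.4]
grip_width: 76.7
grasp_force: 0.0
time_s: 6.05
eef_pos: [505.4, 381.4, 131.7]
orientation: [0.0, 0.676, 0.737, 0.003]
contact_force: [0.2, 0.1, -0.4]
grip_width: 77.0
grasp_force: 0.0
6.05 [505.4 381.4 131.7] yaw 5.0 F [ 0.2  0.1 -0.4] w 77.0 j7 -0.5
shift [-2.921, 0.028, -0.003] turn [0.003, -0.002, 0.028]
```

```bash
python3 -m pendant '[[-0.25,0,0,0,0,0,0.2],[-0.5,0,0,0,0,0,0.2],[-0.75,0,0,0,0,0,0.2],[-1,0,0,0,0,0,0.2],[-1,0.02,0,0,0,0,0.2]]' >/dev/null;python3 -m pendant '[[-0.25,0,0,0,0,0,0.2],[-0.5,0,0,0,0,0,0.2],[-0.75,0,0,0,0,0,0.2],[-1,0,0,0,0,0,0.2],[-1,0,0,0,0,0,0.2]]' >/dev/null; python3 -m pendant '[[-0.25,0,0,0,0,0,0.2],[-0.5,0,0,0,0,0,0.2],[-0.75,0,0,0,0,0,0.2],[-0.86,0,0,0,0,0,0.2],[-0.86,0,0,0,0,0,0.2]]' >/dev/null; python3 -c "
from h import *
st();go(561.6,-193,60,2.5)
for n,b,t in(('top',(180,200,250,270),(195,205,245,260)),('scene',(410,150,500,220),(425,160,490,210))):
    c=env.camera(n);I=c['color'];h=cv2.cvtColor(I,cv2.COLOR_BGR2HSV)
    wh=cv2.inRange(h,(0,0,140),(180,80,255)); print(n,rect(c,blob(wh,*t),58))
top=env.camera('top')['color'][140:270,180:440];sc=c['color'][90:220,185:500]
cv2.imwrite('pics/both4.png',np.vstack([cv2.resize(top,(600,300)),cv2.resize(sc,(726,300))[:,:600]]))"
```

```text
7.55 [ 556.6 -193.5  127.3] yaw 4.7 F [ 0.4 -0.   0.4] w 51.4 j7 0.54
shift [0.001, 0.025, 0.336] turn [-0.001, 0.001, 0.024]
top (array([506.1, 376.9]), array([45.5, 42.9]), 3.43)
scene (array([504.9, 377.1]), array([42.1, 43.3]), 64.77)
```

View pics/both4.png

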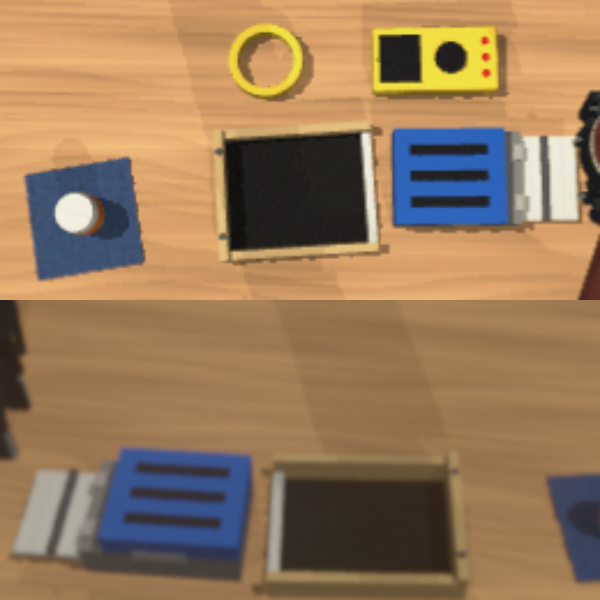

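```bash
python3 -m pendant '[[0,0.025,0.15,0,0,0.024,0.2],[0,0.025,0.34,0,0,0.024,0.2],[0,0.025,0.42,0,0,0.024,0.2],[0,0.025,0.48,0,0,0.024,0.2],[0,0.025,0.48,0,0,0.024,0.2]]'; python3 -m pendant '[[0,0,0.01,0,0,0,0.2],[0,0,0.02,0,0,0,0.2],[0,0,0.03,0,0,0,0.2],[0,0,0.03,0,0,0,0.2]]'; python3 -c "
from h import *
st()"
```

```text
time_s: 8.2
eef_pos: [562.1, -187.9, 31.0]
orientation: [-0.001, 0.689, 0.725, -0.001]
contact_force: [-0.3, -0.3, 0.1]
grip_width: 51.5
grasp_force: 0.0
time_s: 8.6
eef_pos: [562.8, -188.8, 26.2]
orientation: [0.0, 0.689, 0.725, 0.0]
contact_force: [-0.7, -0.6, -0.2]
grip_width: 51.0
grasp_force: 0.0
8.6 [ 562.8 -188.8   26.2] yaw 2.9 F [-0.7 -0.6 -0.2] w 51.0 j7 0.58
```

```bash
for i in 1 2 3; do python3 -m pendant '[[0,0,0.01,0,0,0,0.2],[0,0,0.015,0,0,0,0.2],[0,0,0.015,0,0,0,0.2]]' | grep -E "eef|contact"; done
```

```text
eef_pos: [562.5, -188.7, 22.8]
contact_force: [-0.6, 0.3, 0.4]
eef_pos: [562.4, -188.7, 19.7]
contact_force: [-1.4, 1.1, -0.9]
eef_pos: [562.6, -188.7, 17.0]
contact_force: [0.1, 1.0, -0.3]
```

```bash
for i in 1 2 3; do python3 -m pendant '[[0,0,0.01,0,0,0,0.2],[0,0,0.01,0,0,0,0.2],[0,0,0.01,0,0,0,0.2]]' | grep -E "eef|contact"; done; python3 -c "
from h import *
c=env.camera('scene');cv2.imwrite('pics/s5.png',cv2.resize(c['color'][130:230,180:330],None,fx=5,fy=5,interpolation=cv2.INTER_CUBIC));print(proj(c,[562.6,-188.7,14]))"
```

```text
eef_pos: [562.7, -189.4, 15.5]
contact_force: [-2.5, -0.9, 6.8]
eef_pos: [562.8, -190.0, 13.6]
contact_force: [-2.1, -1.7, 7.7]
eef_pos: [562.8, -190.6, 11.7]
contact_force: [-2.1, -4.3, 7.7]
[[204.91810072 183.42308866]]
```

View pics/s5.png

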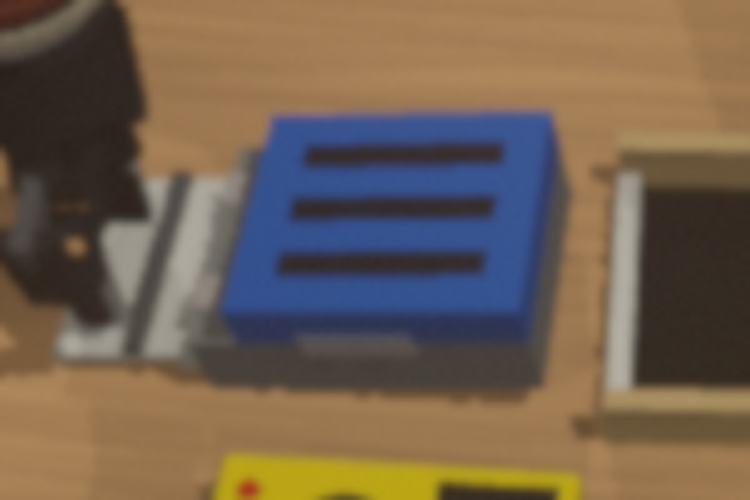

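```bash
python3 -m pendant '[[0,0,0.01,0,0,0,0.2],[0.015,0,0.01,0,0,0,0.2],[0.03,0,0.01,0,0,0,0.2],[0.045,0,0.01,0,0,0,0.2],[0.06,0,0.01,0,0,0,0.2]]' | grep -E "eef|contact"; python3 -m pendant '[[0.015,0,0,0,0,-0.005,0.2],[0.03,0,0,0,0,-0.005,0.2],[0.045,0,0,0,0,-0.01,0.2],[0.06,0,0,0,0,-0.01,0.2],[0.06,0,0,0,0,-0.01,0.2]]' | grep -E "eef|contact"
cat >look.py <<'E'
from h import *
import sys
st(); c=env.camera('scene');I=c['color'];h=cv2.cvtColor(I,cv2.COLOR_BGR2HSV)
blue=cv2.inRange(h,(100,90,30),(125,255,255))
b=blob(blue,200,120,400,220);print('blue box px',cv2.minAreaRect(b), 'right edge', b[:,0].max(), b[b[:,0].argmax()])
cv2.imwrite(f'pics/{sys.argv[1]}.png',cv2.resize(I[130:230,180:400],None,fx=3.6,fy=3.6,interpolation=cv2.INTER_CUBIC))
E
python3 look.py s6
```

```text
eef_pos: [563.2, -180.1, 10.5]
contact_force: [0.0, -7.8, 9.4]
eef_pos: [562.9, -167.5, 10.5]
contact_force: [0.0, -6.2, 8.4]
11.45 [ 562.9 -167.5   10.5] yaw 3.7 F [ 0.  -6.2  8.4] w 51.2 j7 0.56
blue box px ((266.49932861328125, 174.4674072265625), (44.25041580200195, 65.7453384399414), 88.75463104248047) right edge 299 [299 165]
```

```bash
python3 -m pendant '[[0.02,-0.002,0,0,0,-0.005,0.2],[0.04,-0.004,0,0,0,-0.005,0.2],[0.06,-0.006,0,0,0,-0.01,0.2],[0.08,-0.008,0,0,0,-0.01,0.2],[0.1,-0.01,0,0,0,-0.01,0.2]]' | grep -E "eef|contact"; python3 -m pendant '[[0.02,-0.002,0,0,0,0,0.2],[0.04,-0.004,0,0,0,0,0.2],[0.06,-0.006,0,0,0,0,0.2],[0.08,-0.008,0,0,0,0,0.2],[0.08,-0.008,0,0,0,0,0.2]]' | grep -E "eef|contact";python3 look.py s7
```

```text
eef_pos: [559.9, -148.1, 10.6]
contact_force: [1.7, -7.9, 8.5]
eef_pos: [556.9, -131.4, 10.5]
contact_force: [1.2, -4.9, 8.1]
12.5 [ 556.9 -131.4   10.5] yaw 4.6 F [ 1.2 -4.9  8.1] w 51.5 j7 0.51
blue box px ((283.4881896972656, 173.45677185058594), (44.272151947021484, 63.76754379272461), 88.75463104248047) right edge 315 [315 168]
```

View pics/s7.png

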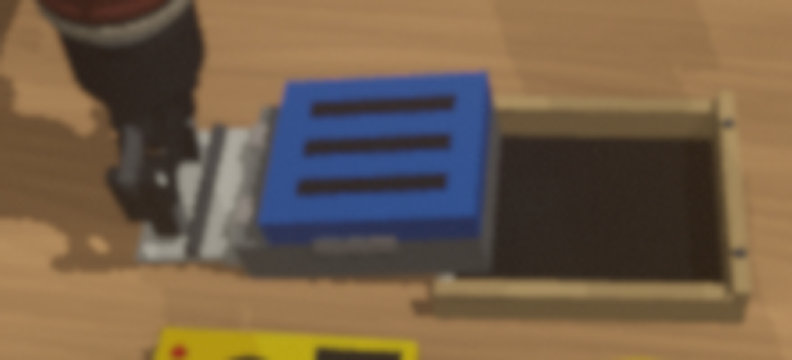

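```bash
python3 -m pendant '[[0.02,0,0,0,0,0,0.2],[0.04,0,0,0,0,0,0.2],[0.06,0,0,0,0,0,0.2],[0.08,0,0,0,0,0,0.2],[0.1,0,0,0,0,0,0.2]]' | grep -E "eef|contact"; for i in 1 2 3; do python3 -m pendant '[[0.01,0,0,0,0,0,0.2],[0.02,0,0,0,0,0,0.2],[0.03,0,0,0,0,0,0.2],[0.03,0,0,0,0,0,0.2]]' | grep -E "eef|contact";done
```

```text
eef_pos: [555.2, -112.2, 10.4]
contact_force: [1.1, -7.5, 9.7]
eef_pos: [554.7, -105.9, 10.4]
contact_force: [1.1, -7.5, 8.3]
eef_pos: [554.2, -99.9, 10.3]
contact_force: [0.9, -6.6, 9.0]
eef_pos: [553.7, -93.9, 10.3]
contact_force: [0.4, -6.8, 8.5]
```

```bash
for i in 1 2 3; do python3 -m pendant '[[0.01,0,0,0,0,0,0.2],[0.02,0,0,0,0,0,0.2],[0.03,0,0,0,0,0,0.2],[0.03,0,0,0,0,0,0.2]]' | grep -E "eef|contact";done; python3 look.py s8
```

```text
eef_pos: [553.2, -87.9, 10.3]
contact_force: [0.5, -6.2, 9.0]
eef_pos: [552.5, -81.2, 9.9]
contact_force: [1.1, -4.9, 5.1]
eef_pos: [551.4, -74.2, 9.3]
contact_force: [2.0, -5.1, 4.2]
15.45 [551.4 -74.2   9.3] yaw 4.6 F [ 2.  -5.1  4.2] w 51.2 j7 0.4
blue box px ((309.2396545410156, 172.224853515625), (44.790157318115234, 63.0571174621582), 86.05481719970703) right edge 340 [340 187]
```

```bash
for i in 1 2 3; do python3 -m pendant '[[0.0,0,-0.005,0,0,0,0.2],[0.0,0,-0.01,0,0,0,0.2],[0.0,0,-0.01,0,0,0,0.2]]' | grep -E "eef|contact";done
```

```text
eef_pos: [550.6, -73.4, 11.0]
contact_force: [1.0, -4.3, 0.6]
eef_pos: [550.5, -73.2, 13.0]
contact_force: [2.0, -3.4, 0.6]
eef_pos: [550.5, -73.1, 15.0]
contact_force: [0.5, -2.2, 0.9]
```

```bash
python3 look.py s9; python3 - <<'E'
import cv2,numpy as np
a=cv2.imread('pics/s8.png').astype(int);b=cv2.imread('pics/s9.png').astype(int)
def box(I):
    h=cv2.cvtColor(I.astype(np.uint8),cv2.COLOR_BGR2HSV);m=cv2.inRange(h,(100,90,30),(125,255,255))
    c=max(cv2.findContours(m,0,1)[0],key=cv2.contourArea);return cv2.approxPolyDP(cv2.convexHull(c),12,True).reshape(-1,2).tolist()
print(box(a),box(b))
E
```

```text
16.4 [550.5 -73.1  15. ] yaw 4.7 F [ 0.5 -2.2  0.9] w 51.6 j7 0.39
blue box px ((310.80487060546875, 172.41354370117188), (44.35218811035156, 62.392982482910156), 88.69805145263672) right edge 342 [342 173]
[[571, 67], [573, 226], [365, 238], [355, 211], [377, 83]] [[577, 71], [579, 230], [369, 234], [382, 81]]
```

```bash
for i in 1 2; do python3 -m pendant '[[0.01,0,-0.005,0,0,0,0.2],[0.02,0,-0.01,0,0,0,0.2],[0.03,0,-0.015,0,0,0,0.2],[0.03,0,-0.015,0,0,0,0.2]]' | grep -E "eef|contact";done; python3 look.py s10; python3 - <<'E'
import cv2,numpy as np
def box(I):
    h=cv2.cvtColor(I.astype(np.uint8),cv2.COLOR_BGR2HSV);m=cv2.inRange(h,(100,90,30),(125,255,255))
    c=max(cv2.findContours(m,0,1)[0],key=cv2.contourArea);return cv2.approxPolyDP(cv2.convexHull(c),12,True).reshape(-1,2).tolist()
print(box(cv2.imread('pics/s10.png')))
E
```

```text
eef_pos: [550.2, -67.0, 18.1]
contact_force: [-0.0, -3.4, 1.9]
eef_pos: [549.7, -61.0, 21.0]
contact_force: [-0.6, -3.2, 1.1]
17.25 [549.7 -61.   21. ] yaw 4.7 F [-0.6 -3.2  1.1] w 51.2 j7 0.36
blue box px ((317.5, 172.0), (44.0, 61.0), 90.0) right edge 348 [348 190]
[[600, 73], [604, 230], [394, 233], [403, 77]]
```

```bash
for i in 1 2; do python3 -m pendant '[[0.01,0,-0.005,0,0,0,0.2],[0.02,0,-0.01,0,0,0,0.2],[0.03,0,-0.015,0,0,0,0.2],[0.03,0,-0.015,0,0,0,0.2]]' | grep -E "eef|contact";done;  for i in 1 2; do python3 -m pendant '[[0.015,0,0,0,0,0,0.2],[0.03,0,0,0,0,0,0.2],[0.045,0,0,0,0,0,0.2],[0.05,0,0,0,0,0,0.2]]' | grep -E "eef|contact";done; python3 look.py s11; python3 - <<'E'
import cv2,numpy as np
def box(I):
    h=cv2.cvtColor(I.astype(np.uint8),cv2.COLOR_BGR2HSV);m=cv2.inRange(h,(100,90,30),(125,255,255))
    c=max(cv2.findContours(m,0,1)[0],key=cv2.contourArea);return cv2.approxPolyDP(cv2.convexHull(c),12,True).reshape(-1,2).tolist()
print(box(cv2.imread('pics/s11.png')))
E
```

```text
eef_pos: [549.3, -55.0, 24.1]
contact_force: [1.3, -2.7, 2.3]
eef_pos: [548.8, -48.8, 27.0]
contact_force: [1.4, -3.1, 1.3]
eef_pos: [547.9, -39.0, 26.9]
contact_force: [1.5, -4.6, 4.2]
eef_pos: [547.2, -29.2, 27.0]
contact_force: [0.8, -5.5, 4.0]
18.9 [547.2 -29.2  27. ] yaw 4.7 F [ 0.8 -5.5  4. ] w 51.1 j7 0.29
blue box px ((334.3169250488281, 173.287841796875), (62.049034118652344, 44.511173248291016), 1.1934894323349) right edge 365 [365 190]
[[456, 78], [654, 80], [661, 236], [452, 234]]
```

```bash
python3 -m pendant '[[0.015,0,-0.005,0,0,0,0.2],[0.03,0,-0.01,0,0,0,0.2],[0.045,0,-0.01,0,0,0,0.2],[0.05,0,-0.01,0,0,0,0.2]]' | grep -E "eef|contact";  for i in 1 2 3; do python3 -m pendant '[[0.01,0,0,0,0,0,0.2],[0.02,0,0,0,0,0,0.2],[0.025,0,0,0,0,0,0.2],[0.025,0,0,0,0,0,0.2]]' | grep -E "eef|contact";done; python3 look.py s12
```

```text
eef_pos: [546.4, -19.4, 29.1]
contact_force: [1.3, -5.1, 5.5]
eef_pos: [546.1, -14.7, 29.1]
contact_force: [0.3, -5.1, 5.1]
eef_pos: [545.8, -9.9, 29.3]
contact_force: [0.4, -5.2, 6.9]
eef_pos: [545.5, -5.1, 29.4]
contact_force: [1.3, -6.0, 7.7]
20.55 [545.5  -5.1  29.4] yaw 4.6 F [ 1.3 -6.   7.7] w 51.1 j7 0.24
blue box px ((346.5546569824219, 174.79795837402344), (62.3901252746582, 44.31787872314453), 2.602562189102173) right edge 377 [377 192]
```

```bash
python3 -m pendant '[[0,0,-0.005,0,0,0,0.2],[0,0,-0.015,0,0,0,0.2],[0,0,-0.015,0,0,0,0.2]]' | grep -E "eef|contact";  for i in 1 2; do python3 -m pendant '[[0.01,0,0,0,0,0,0.2],[0.02,0,0,0,0,0,0.2],[0.02,0,0,0,0,0,0.2],[0.02,0,0,0,0,0,0.2]]' | grep -E "eef|contact";done; python3 look.py s13
```

```text
eef_pos: [544.7, -3.7, 31.8]
contact_force: [-0.1, -1.0, 4.2]
eef_pos: [544.4, 0.2, 31.6]
contact_force: [-0.8, 1.1, 0.5]
eef_pos: [544.4, 3.6, 31.9]
contact_force: [-0.1, 0.5, -0.3]
21.7 [544.4   3.6  31.9] yaw 4.7 F [-0.1  0.5 -0.3] w 51.5 j7 0.22
blue box px ((346.15179443359375, 176.08082580566406), (60.64673614501953, 43.47289276123047), 1.4688007831573486) right edge 376 [376 195]
```

```bash
python3 -m pendant '[[-0.1,0,-0.2,0,0,0,0.2],[-0.3,0,-0.45,0,0,0,0.2],[-0.5,0,-0.7,0,0,0,0.2],[-0.7,0,-0.8,0,0,0,0.2],[-0.9,0,-0.8,0,0,0,0.2]]' | grep -E "eef|contact";python3 -m pendant '[[-0.25,0,0,0,0,0,0.2],[-0.5,0,0,0,0,0,0.2],[-0.5,0,0,0,0,0,0.2]]' | grep -E "eef|contact"; python3 - <<'E'
from h import *
T=env.camera('top');S=env.camera('scene')
h=cv2.cvtColor(T['color'],cv2.COLOR_BGR2HSV);m=cv2.inRange(h,(100,90,30),(125,255,255));b=blob(m,265,185,420,255)
print(rect(T,b,58)); 
h=cv2.cvtColor(S['color'],cv2.COLOR_BGR2HSV);m=cv2.inRange(h,(100,90,30),(125,255,255));print(rect(S,blob(m,250,130,400,220),58))
cv2.imwrite('pics/f.png',np.vstack([cv2.resize(T['color'][140:270,180:440],(600,300)),cv2.resize(S['color'][130:240,200:420],(600,300))]))
E
```

```text
eef_pos: [560.0, -168.3, 193.8]
contact_force: [1.2, -0.2, -0.5]
eef_pos: [563.9, -276.3, 190.5]
contact_force: [-1.4, 0.2, 1.4]
(array([534.8, 128.5]), array([113.5, 131.5]), 4.68)
(array([539.8, 128. ]), array([119. , 129.5]), 4.66)
```

View pics/f.png

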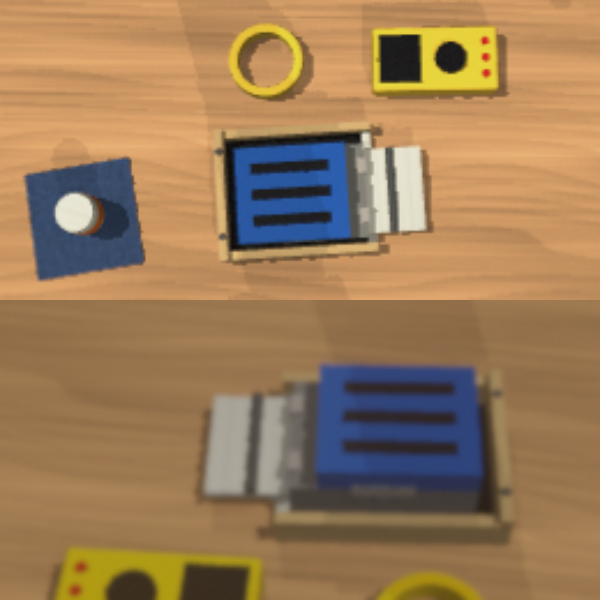

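```bash
python3 - <<'E'
from h import *
T=env.camera('top');S=env.camera('scene')
t=[((x+.5)/2.3077-.5+180,(y+.5)/2.3077-.5+140) for x,y in[(423,147),(431,231),(387,148),(394,233)]]
s=[((x+.5)/2.7273-.5+200,(y+.5)/2.7273-.5+130) for x,y in[(203,497),(214,396),(248,497),(257,395)]]
def tri(a,b):
    P=[c["extrinsics"][:3] for c in(T,S)];X=cv2.triangulatePoints(P[0],P[1],und(T,a).T,und(S,b).T);return (X[:3]/X[3]).T
print(np.round(tri(t,s),1))
# lid corners
def lid(c,bx):
    m=cv2.inRange(cv2.cvtColor(c['color'],cv2.COLOR_BGR2HSV),(100,90,30),(125,255,255));b=blob(m,*bx);return b
print(np.round(plane(T,t,20),1).tolist(),np.round(plane(S,s,20),1).tolist())
print(np.round(plane(T,t,34),1).tolist(),np.round(plane(S,s,34),1).tolist())
E
```

```text
[[ 666.6  -66.8 -506. ]
 [ 523.   -84.  -549. ]
 [ 663.3   -9.  -498.1]
 [ 518.6  -23.8 -541.4]]
[[595.4, -26.2, 20.0], [495.6, -36.6, 20.0], [593.2, 16.7, 20.0], [492.3, 7.0, 20.0]] [[840.4, 19.3, 20.0], [767.8, 14.6, 20.0], [837.2, 49.4, 20.0], [763.8, 44.8, 20.0]]
[[593.5, -25.0, 34.0], [494.9, -35.2, 34.0], [591.4, 17.4, 34.0], [491.6, 7.8, 34.0]] [[845.1, 21.5, 34.0], [773.9, 16.8, 34.0], [841.9, 50.9, 34.0], [770.0, 46.4, 34.0]]
```

```bash
python3 - <<'E'
from h import *
T=env.camera('top');S=env.camera('scene')
t=[((x+.5)/2.3077-.5+180,(y+.5)/2.3077-.5+140) for x,y in[(423,147),(431,231),(387,148),(394,233)]]
s=[((x+.5)/2.7273-.5+200,(y-300+.5)/2.7273-.5+130) for x,y in[(203,497),(214,396),(248,497),(257,395)]]
P=[c["extrinsics"][:3] for c in(T,S)];X=cv2.triangulatePoints(P[0],P[1],und(T,t).T,und(S,s).T);print(np.round((X[:3]/X[3]).T,1))
print(np.round(plane(T,t,20),1).tolist(),np.round(plane(S,s,20),1).tolist())
E
```

```text
[[596.  -25.3  13.8]
 [495.3 -34.1  19.1]
 [593.9  14.6  16.9]
 [492.3   6.3  21.9]]
[[595.4, -26.2, 20.0], [495.6, -36.6, 20.0], [593.2, 16.7, 20.0], [492.3, 7.0, 20.0]] [[600.0, -22.6, 20.0], [495.9, -31.2, 20.0], [596.2, 13.2, 20.0], [490.8, 5.2, 20.0]]
```

```bash
python3 -c "
from bench import env
print(env.close_job())"
```

```text
the job is handed in; nothing more can be done
None
```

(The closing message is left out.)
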